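Set the dryer's pull-to-unlock knob

ROBOT

A 6-joint arm with a two-finger parallel gripper is mounted at the origin on the work surface; the furniture and walls round the work are solid. World frame = base frame: x ahead of the robot, y to its left, z up, the work surface at z = 0. Lengths are in mm, angles in rad, forces in N, time in s.
With the tool pointing down it reaches from about 275 to 750 mm from the base axis. Payload 10.2 kg.
Tool frame: the origin (TCP) lies at the very end of the fingers, on their centre line; the grasp point (between the pads) lies bot.grip_point_offset behind it (bot.grip_point_offset is the distance from the TCP to the grasp point, in mm); z points along the fingers, y is the line along which they close (so a half turn about z gives the same grasp; the last joint's range is limited). The gripper opens to 85 mm and grips with 20 to 120 N. Pads are 22 mm wide; open, the fingers measure 114 mm over their backs; the gripper's body (76 mm by 85 mm) begins 54 mm behind the grasp point. The pads swing forward as they close: fully open they stand 13 mm farther back than shut.
Start: joints at [-1.38, 0.313, 1.498, -0, 1.331, -0.223], TCP at [211.086, -480.701, 231.294] pointing down, gripper open.
Joint ranges: [-2.94, 2.94], [-0.97, 2.17], [0.19, 2.56], [-1.23, 4.37], [0.02, 3.11], [-2.88, 2.88]. Speed limits (rad/s): [2.39, 2.39, 3.01, 3.14, 3.14, 3.14].

INTERFACE

Orientations are given as [roll, pitch, yaw] about the fixed x, y, z axes, in that order (R = Rz(yaw) Ry(pitch) Rx(roll)).
In Python, from plant import bot gives the robot as it stands.
- The arm moves only by the shell command python3 -m creep 'ROWS' [OPENING] [FORCE]. ROWS is JSON, a list of rows, each a list of 6 numbers: the shift along the tool's x, y, z in m, then the turn, a rotation vector about the tool's x, y, z in degrees. A call has 1 to 10 rows; each row is the pose to reach, as a shift and turn from the pose commanded when the call began, along the tool's axes at that moment; what a row does not reach only later rows make up. A row lasts 1/12 s, in which the tool goes at most 41.7 mm and 7.16 degrees, less where a joint would pass 70% of its speed; a pose out of reach is approached as far as the arm can. A call with a gripper value outside its range is refused whole. OPENING is the closure, from -1 (fully open) to 1 (shut), so that 0 is half open, set as the call begins (- or left out, the last holds). The fingers move at their own pace and stop on an object; FORCE is the grip in N (left out, the last holds). Time passes only in rows, so rows that repeat a pose let the fingers close. It gives the time, the measured TCP pose, the force, the opening and the grip force at its end, in the units of the state.
- bot.sense(): the state, without advancing time (a new reading comes with each control period).
- bot.capture(name): name is "scene" or "top" or "wrist"; returns a dict with "img" (420x560x3 uint8, red, green, blue), "fx", "fy", "cx", "cy" (pixels), "camera_from_world" (4x4, takes a point from world to camera coordinates); the wrist camera has in their place "mount" (4x4, takes a point from camera to tool coordinates, whose origin is the TCP and whose axes are the flange's). Camera axes: x right, y up, looking along -z (the intrinsics and any distortion apply to the point x, -y, -z); pixel columns grow to the right and rows downward; lengths in mm; the calibration is good to about 2 mm. The wrist camera is an equidistant fisheye: a pixel r from the principal point sees the ray r / f radians off the axis. A picture is of the moment at which its call begins: read the wrist's pose just before it. There is no depth.
- bot.close_job(): hands the job in; it is judged then, once.
Trained networks look in a picture, given as the dict that the camera call returned (one of the last four; its "shot" number tells which), for a name from the list of things; names that differ only in an ending like _2 or _b are one class to them, and where a whole thing is asked for, a point or a joint stands for the part that bears it (a point fixed in the world has none). Each returns a list of dicts, best first, with "confidence" (0 to 1); they miss things now and then, are a little off and sometimes report something else, mostly with a low value. They report only what shows in the picture. A call takes as long as a camera call. They do not tell look-alikes from the thing itself.
- bot.spot_in(query, picture): "location" ([column, row] in pixels, amid what is visible of it).
- bot.masks_of(query, picture): "pixels" (420x560 bool, what is visible of it) and "location" ([column, row] in pixels, amid what is visible of it).
The state is a dict: "time": time; "joints": joint angles; "joint_velocities": joint speeds; "tau": joint torques, N m; "position": TCP position; "orientation": TCP orientation; "force": force on the tool from outside, world axes, zero at the start; "moment": the same for the moment, N m; "finger_gap": opening from 0.0 (shut) to 1.0 (fully open); "grasp_force": force on a finger pad.
Only numpy, scipy, OpenCV 4.12 (cv2) and the standard library are available. Lean on these libraries where they do the work, as an engineer would, in place of code of your own. Each camera call takes 0.05 s, during which the arm holds its last target. There are 200 camera calls.

TASK

Switch the screen dryer on at its control box, the one whose knob has an upright bar grip: pull the knob straight up to unlock it, turn it clockwise until its pointer meets the long bar mark on the panel, push it back down fully home and let go. Leave the round knob on the other box as it is.

Things in the scene. Friction and masses are not known exactly. Their poses are not given: they have to be found in the camera images.
- dial_grip (a point): Grip point of the knob to set: a black upright bar 56 mm long, 14 thick, 36 tall on a 64 mm disc, on top of a fixed grey box 130 x 130 x 45 mm. The point is on the knob's vertical axis, 12 mm below the bar's top, 24 above the disc; 87 mm above the table when pushed in. Axes turn with the knob: x along the bar, pointer nose and white line at -x; z up. Grip across the 14 mm from above.
- pull (a joint): How far the knob is pulled up, m: 0 home, 0.018 upper stop. Below about 0.011, two keys under its disc sit between the 10 mm teeth of a steel collar and stop it turning more than about 10 degrees; it turns freely from there up (0.015 is a good height). No spring: 2 N friction, 80 g; it stays where it is left.
- dial (a joint): Turn of the knob, rad, growing clockwise seen from above: about 0 at the start (off slot, pointer at the small round dot), 1.047 (60 degrees) at the on slot (pointer at the long bar mark, 20 x 4 mm). Stops at -0.12 and 1.167. Turns easily (0.03 N m) when pulled up. It goes down into the on slot within about 8 degrees either side of it.
- round_knob_rim (a point): Rim point of the round knurled black knob (42 mm diameter, 26 mm tall) on the other grey box, of the same size. It lies at the white line on that knob's top, 20 mm from its axis, 71 mm above the table. That knob turns easily and is to be left alone.
There are look-alikes about, which are no part of the job. What is shaped like the part that bears dial_grip but green is not meant.

How it is judged (in metres and radians):
On the way, in this order (a step that is already met when the one before it is completed fails the run):
1. the knob is pulled up out of the off slot before it is turned (value of joint pull above 0.01 m and value of joint dial below 0.3 rad), for 0.1 s.
2. the pulled-up knob is turned to the on mark (value of joint pull above 0.006 m and value of joint dial above 0.85 rad), for 0.1 s.
At the end, for the whole second after the job is handed in: The bar-grip knob is pushed home (within 3 mm) with its pointer at the long bar mark (within about 10 degrees), and the round knob has not been turned (its rim within 10 mm of where it was) (value of joint pull below 0.003 m and value of joint dial between 0.85 and 1.22 rad and distance of round_knob_rim from where it was at the start of the episode below 0.01 m); the robot touches nothing.
It fails at once if the round knob is turned (its rim moved by more than 10 mm) (distance of round_knob_rim from where it was at the start of the episode above 0.01 m).
It also fails if it takes over 32 s, if anything falls off the work surface, if the arm or the gripper's body presses on something with over 40 N, if the wrist force passes 120 N, or if a joint passes its speed limit or range.

## Working session

There is one attempt and no reset: what is moved stays moved. The work goes in short steps, Python scripts to look and compute and a shell command to move; the robot and the scene stay as the last step left them, time stands still between calls to the robot, and variables do not carry over. Pictures are saved under pics/ and viewed, at most 10 in all, crops included, and the job is handed in when it is done.

```bash
mkdir -p pics; cat > h.py <<'E'
import numpy as np, cv2
from scipy.spatial.transform import Rotation as R
from plant import bot
def ray(p,uv,T=None):
    """world origin, direction of pixel"""
    if 'mount' in p:
        dx,dy=(uv[0]-p['cx']),(uv[1]-p['cy']); r=np.hypot(dx,dy); th=r/p['fx']
        d=np.array([np.sin(th)*dx/r,-np.sin(th)*dy/r,-np.cos(th)])
        M=T@p['mount']
    else:
        d=np.array([(uv[0]-p['cx'])/p['fx'],-(uv[1]-p['cy'])/p['fy'],-1])
        M=np.linalg.inv(p['camera_from_world'])
    return M[:3,3],M[:3,:3]@d
def onz(p,uv,z,T=None):
    o,d=ray(p,uv,T); return o+d*(z-o[2])/d[2]
def tool():
    s=bot.sense(); T=np.eye(4); T[:3,:3]=R.from_euler('xyz',s['orientation']).as_matrix(); T[:3,3]=s['position']; return s,T
def save(p,n,crop=None,k=1):
    im=p['img'][:,:,::-1]
    if crop: im=im[crop[1]:crop[3],crop[0]:crop[2]]
    cv2.imwrite('pics/'+n+'.png',cv2.resize(im,None,fx=k,fy=k,interpolation=cv2.INTER_CUBIC))
E
python3 - <<'E'
from h import *
s,T=tool(); print({k:np.round(v,3) for k,v in s.items()},bot.grip_point_offset); print(T.round(2))
ims=[]
for c in ['top','scene']:
    p=bot.capture(c); print(c,{k:v for k,v in p.items() if k not in('img',)})
    ims.append(p)
    for q,z in(('dial_grip',87),('round_knob_rim',71)):
        for d in bot.spot_in(q,p): print(c,q,np.round(d['location']),round(d['confidence'],2),onz(p,d['location'],z).round())
    save(p,c+'0')
E
```

```text
{'time': np.float64(0.0), 'joints': array([-1.38 ,  0.313,  1.498, -0.   ,  1.331, -0.223]), 'joint_velocities': array([ 0.001, -0.002, -0.001, -0.   ,  0.001,  0.   ]), 'tau': array([-1.0000e-03, -4.1227e+01, -2.5974e+01, -0.0000e+00,  4.0000e-03,
       -0.0000e+00]), 'position': array([ 211.036, -480.432,  230.716]), 'orientation': array([-3.14 , -0.   ,  0.414]), 'force': array([-0.087,  0.133,  0.795]), 'moment': array([-0.016,  0.059, -0.057]), 'grasp_force': np.float64(0.0), 'finger_gap': np.float64(1.003)} 18.700000000000003
[[ 9.2000e-01  4.0000e-01 -0.0000e+00  2.1104e+02]
 [ 4.0000e-01 -9.2000e-01  0.0000e+00 -4.8043e+02]
 [ 0.0000e+00 -0.0000e+00 -1.0000e+00  2.3072e+02]
 [ 0.0000e+00  0.0000e+00  0.0000e+00  1.0000e+00]]
top {'fx': 380.0344639368242, 'fy': 380.0344639368242, 'cx': 278.37359840642114, 'cy': 209.69788936947512, 'camera_from_world': array([[ 2.27204457e-02, -9.98955163e-01, -3.96530361e-02,
         1.08924916e+01],
       [ 9.97232406e-01,  1.98370689e-02,  7.16520740e-02,
        -4.54068734e+02],
       [-7.07906093e-02, -4.11712596e-02,  9.96641168e-01,
[... 164 characters left out ...]
143.   87.]
top dial_grip [373. 182.] 0.7 [ 514. -188.   87.]
top round_knob_rim [227. 158.] 0.54 [566. 138.  71.]
scene {'fx': 516.9737751442266, 'fy': 516.9737751442266, 'cx': 273.1139326234, 'cy': 203.2374824249649, 'camera_from_world': array([[-8.03731987e-01, -5.94734783e-01,  1.74765693e-02,
         3.40600296e+02],
       [ 3.99036144e-01, -5.17009402e-01,  7.57278967e-01,
        -2.50366217e+02],
       [-4.41344591e-01,  6.15623112e-01,  6.52857669e-01,
        -9.34546794e+02],
       [ 0.00000000e+00,  0.00000000e+00,  0.00000000e+00,
         1.00000000e+00]]), 'shot': 2}
scene dial_grip [294. 160.] 0.92 [ 491. -169.   87.]
scene round_knob_rim [179. 230.] 0.97 [550. 149.  71.]
```

View pics/top0.png

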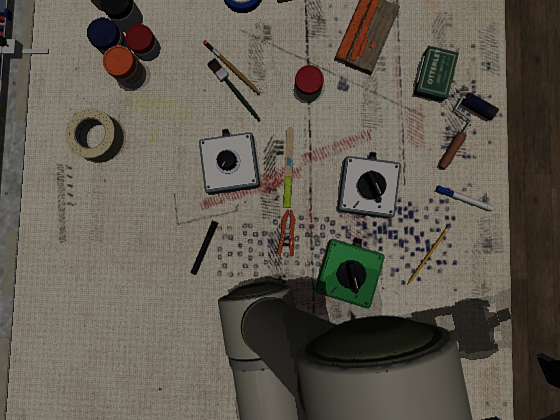

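View pics/scene0.png

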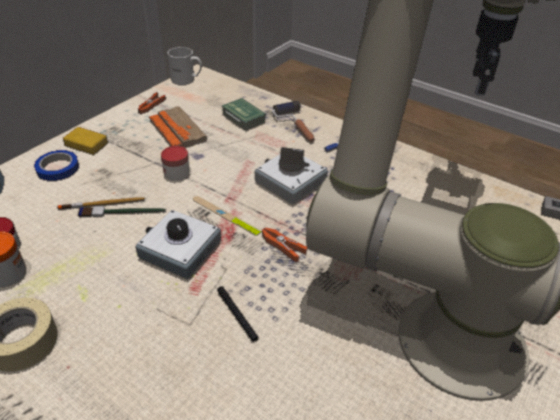

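The top picture shows the candidates for the knob: a bar knob on the grey box at (373,185), a bar knob on the green box at (352,275), which is the look-alike, and the round knob on the other grey box at (228,160). The scene picture shows the grey-box bar knob at (293,160) and the round knob at (178,230). I choose the grey-box bar knob at (373,185) and check it in a crop.

```bash
python3 - <<'E'
from h import *
p=bot.capture('top'); q=bot.capture('scene'); save(p,'crop1',(330,140,415,225),7)
ms=bot.masks_of('dial_grip',p)
for d in ms: print(d['location'],d['confidence'],d['pixels'].sum())
b=bot.masks_of('dial_grip',q)
for d in b: print(d['location'],d['confidence'],d['pixels'].sum())
a=min(ms,key=lambda d:abs(d['location'][1]-182))['location']
o1,d1=ray(p,a);o2,d2=ray(q,b[0]['location'])
t=np.linalg.lstsq(np.c_[d1,-d2],o2-o1,rcond=None)[0]
print(o1+d1*t[0],o2+d2*t[1])
E
```

```text
[374.5, 183.6] 0.71 673
[351.4, 276.3] 0.7 660
[291.5, 159.9] 0.64 553
[ 513.85895936 -197.20467212   62.54894951] [ 515.37500595 -196.22146589   62.56216895]
```

View pics/crop1.png

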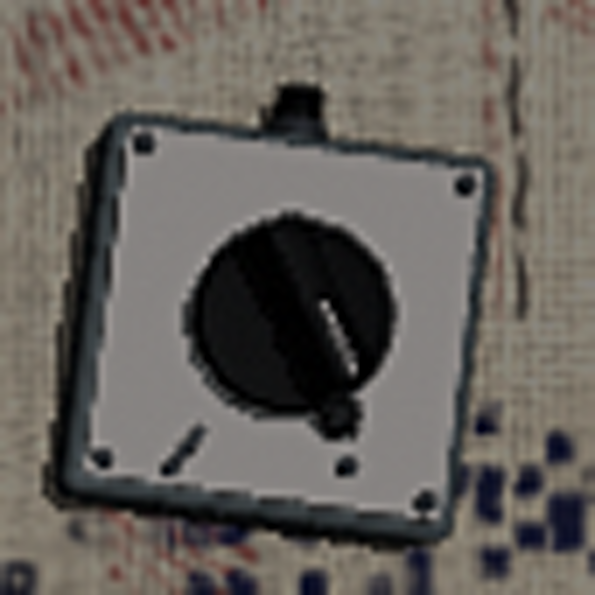

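The crop confirms it: a bar grip with a white line, its nose at crop (340,420) pointing at the dot (345,467). The long bar mark is at crop (183,450), clockwise of the nose. I go above it.

```bash
python3 -m creep '[[0.035,-0.0125,0,0,0,0],[0.07,-0.025,0,0,0,0],[0.11,-0.04,0,0,0,0],[0.15,-0.054,0,0,0,0],[0.19,-0.068,0,0,0,0],[0.23,-0.083,0,0,0,0],[0.27,-0.097,0,0,0,0],[0.31,-0.112,0,0,0,0],[0.35,-0.126,0,0,0,0],[0.38,-0.137,0,0,0,0]]' -1
python3 -m creep '[[0.008,-0.003,0,0,0,0],[0.008,-0.003,0,0,0,0],[0.008,-0.003,0,0,0,0]]' 
python3 - <<'E'
from h import *
s,T=tool(); p=bot.capture('wrist'); save(p,'w1',None,1.4); print(s['position'],s['orientation'],s['time'])
for d in bot.masks_of('dial_grip',p)[:3]: print(d['location'],d['confidence'],d['pixels'].sum(),onz(p,d['location'],75,T))
E
```

```text
time: 1.33
position: [505.4, -200.4, 231.4]
orientation: [3.141, -0.0, 0.414]
force: [-0.3, -0.8, -0.1]
finger_gap: 1.001
grasp_force: 0.0
time: 1.58
position: [509.8, -196.7, 231.1]
orientation: [-3.141, 0.001, 0.414]
force: [-0.3, -0.4, 0.2]
finger_gap: 0.995
grasp_force: 0.0
[ 509.76115087 -196.72466967  231.10835864] [-3.14149667e+00  5.64560814e-04  4.14460348e-01] 1.5833
[273.7, 190.4] 0.83 3421 [ 513.08460151 -189.84244163   75.        ]
[190.2, 326.5] 0.81 701 [ 330.18614883 -164.65260878   75.        ]
```

View pics/w1.png

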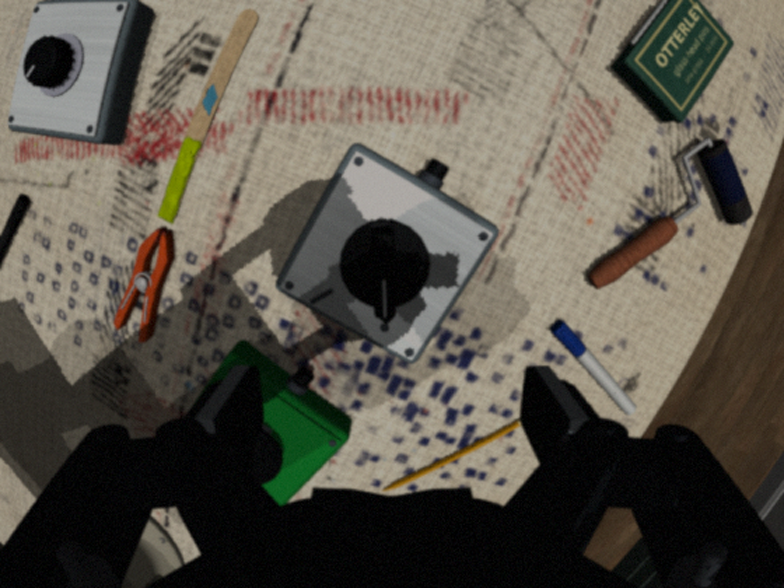

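The wrist view shows the disc centred at (385,264) in the 1.4x picture. The white line runs (384,278) to (385,318), the dot is at (385,327) and the bar mark at (321,296), so the bar already lies nearly along tool x.

```bash
python3 - <<'E'
from h import *
s,T=tool(); p=bot.capture('wrist')
f=lambda u,z: onz(p,np.array(u)/1.4,z,T)
c=f((385,264),62);dot=f((385,327),45);bar=f((321,296),45);w1=f((384,278),99);w2=f((384.5,318),99)
# box panel corner screws
sc=[f(u,45) for u in((357,160),(484,237),(409,352),(289,285))]
print(c,'screws mean',np.mean(sc,0))
for n,v in(('dot',dot-c),('bar',bar-c),('white',w2-w1)): print(n,np.degrees(np.arctan2(-v[1],-v[0])),np.hypot(*v[:2]))
for n,x in (('c',c),('sc',np.mean(sc,0))): print(n,T[:3,:3].T@(x-T[:3,3]))
im=p['img'];print(np.degrees(s['orientation'][2]))
save(p,'w2',(225,140,325,250),5.4)
E
```

```text
[ 512.18704742 -192.08143263   62.        ] screws mean [ 511.37531673 -191.87578677   45.        ]
dot 23.21130679951988 52.63574653543371
bar -36.523770668405305 56.20127188081485
white 24.098616902644302 26.14385739110322
c [  4.96170314  -3.8928197  169.31109997]
sc [  4.30616507  -4.4073818  186.31129681]
23.62111512939578
```

View pics/w2.png

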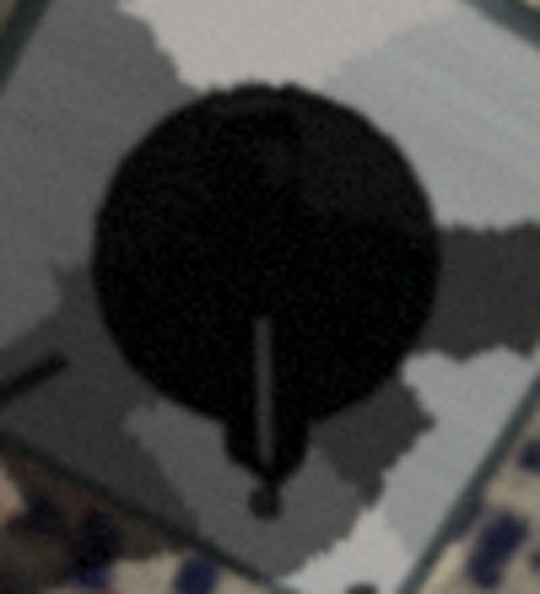

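```bash
python3 -m creep '[[0.0045,-0.0042,0.02,0,0,0],[0.0045,-0.0042,0.04,0,0,0],[0.0045,-0.0042,0.06,0,0,0],[0.0045,-0.0042,0.08,0,0,0],[0.0045,-0.0042,0.1,0,0,0],[0.0045,-0.0042,0.12,0,0,0],[0.0045,-0.0042,0.14,0,0,0],[0.0045,-0.0042,0.15,0,0,0],[0.0045,-0.0042,0.16,0,0,0],[0.0045,-0.0042,0.16,0,0,0]]' -1
python3 -m creep '[[0,0,0,0,0,0],[0,0,0,0,0,0],[0,0,0,0,0,0],[0,0,0,0,0,0],[0,0,0,0,0,0],[0,0,0,0,0,0],[0,0,0,0,0,0],[0,0,0,0,0,0]]' 1 40
```

```text
time: 2.57
position: [511.7, -191.1, 70.1]
orientation: [-3.14, 0.001, 0.413]
force: [-0.1, -0.0, 0.5]
finger_gap: 1.003
grasp_force: 0.0
time: 3.23
position: [512.5, -190.3, 71.8]
orientation: [-3.141, -0.0, 0.414]
force: [-1.9, 3.8, 5.2]
finger_gap: 0.154
grasp_force: 43.2
```

```bash
python3 -m creep '[[0,0,-0.003,0,0,0],[0,0,-0.006,0,0,0],[0,0,-0.009,0,0,0],[0,0,-0.012,0,0,0],[0,0,-0.015,0,0,0],[0,0,-0.016,0,0,0],[0,0,-0.016,0,0,0],[0,0,-0.016,0,0,0]]' - 50
python3 - <<'E'
from h import *
s,T=tool(); p=bot.capture('wrist'); save(p,'w3',None,1.4); print(s['position'],s['force'],s['moment'])
E
```

```text
time: 3.9
position: [512.4, -190.4, 87.7]
orientation: [-3.141, -0.0, 0.414]
force: [-1.0, 4.9, 0.8]
finger_gap: 0.155
grasp_force: 49.4
[ 512.39467036 -190.36664475   87.69130594] [-0.99799811  4.91164268  0.80677184] [ 1.11536481  0.05553322 -0.02252906]
```

View pics/w3.png

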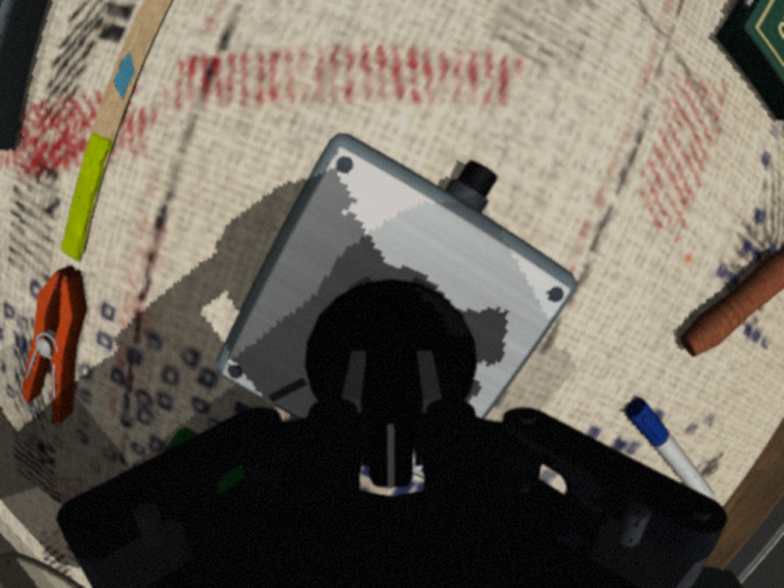

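The view shows the fingers on the bar at (390,430), and the disc from (305,365) to (475,365). I check the lift from the disc's apparent width (64 mm).

```bash
python3 - <<'E'
from h import *
s,T=tool(); p=bot.capture('wrist')
for z in(60,63,70,76,79): print(z,np.linalg.norm(onz(p,np.array((305,362))/1.4,z,T)-onz(p,np.array((475,362))/1.4,z,T)))
E
```

```text
60 70.27727296736371
63 69.04147888082042
70 66.1579593455528
76 63.68637117246625
79 62.450577085922994
```

```bash
python3 -m creep '[[0,0,0,0,0,6],[0,0,0,0,0,12],[0,0,0,0,0,18],[0,0,0,0,0,24],[0,0,0,0,0,30],[0,0,0,0,0,36],[0,0,0,0,0,42],[0,0,0,0,0,48],[0,0,0,0,0,54],[0,0,0,0,0,60]]'
python3 -m creep '[[0,0,0,0,0,0],[0,0,0,0,0,0],[0,0,0,0,0,0]]'
python3 - <<'E'
from h import *
s,T=tool(); p=bot.capture('wrist'); save(p,'w4',None,1.4); print(s['position'],s['force'],s['moment'])
E
```

```text
time: 4.83
position: [512.2, -191.0, 87.7]
orientation: [3.141, 0.0, -0.638]
force: [-2.2, 2.2, 1.2]
finger_gap: 0.154
grasp_force: 49.5
time: 5.08
position: [512.3, -191.0, 87.5]
orientation: [3.141, 0.0, -0.63]
force: [-3.2, 1.1, 1.5]
finger_gap: 0.149
grasp_force: 49.6
[ 512.28100082 -191.02701271   87.52182446] [-3.19958356  1.09004192  1.46771016] [ 2.87881392e-01  6.24096374e-01 -4.45418652e-06]
```

View pics/w4.png

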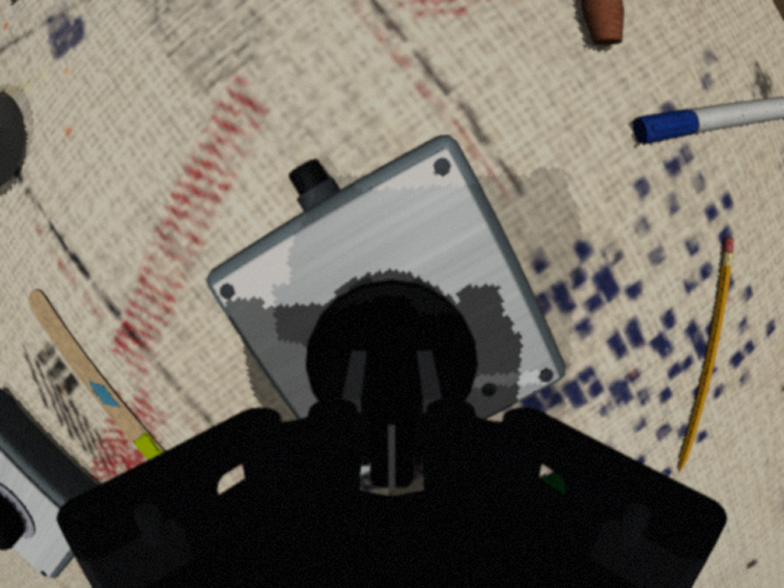

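The view shows the knob turned with the gripper: the dot is now at (488,389), to the right of the disc, and the white line still lies between the fingers at (391,455). Pushing down now.

```bash
python3 -m creep '[[0,0,0.003,0,0,0],[0,0,0.006,0,0,0],[0,0,0.009,0,0,0],[0,0,0.012,0,0,0],[0,0,0.014,0,0,0],[0,0,0.016,0,0,0],[0,0,0.017,0,0,0],[0,0,0.017,0,0,0],[0,0,0.017,0,0,0]]'
```

```text
time: 5.88
position: [512.7, -191.1, 71.6]
orientation: [3.141, -0.001, -0.633]
force: [-8.1, 2.2, 14.5]
finger_gap: 0.152
grasp_force: 51.8
```

The knob is back at its gripped height (71.8 before, 71.6 now), with the push force rising to 14.5 N. I release, retreat and check.

```bash
python3 -m creep '[[0,0,0,0,0,0],[0,0,0,0,0,0],[0,0,0,0,0,0],[0,0,0,0,0,0],[0,0,0,0,0,0],[0,0,0,0,0,0],[0,0,0,0,0,0],[0,0,0,0,0,0]]' -1
python3 -m creep '[[0,0,-0.01,0,0,0],[0,0,-0.03,0,0,0],[0,0,-0.05,0,0,0],[0,0,-0.07,0,0,0],[0,0,-0.09,0,0,0],[0,0,-0.11,0,0,0],[0,0,-0.13,0,0,0],[0,0,-0.15,0,0,0],[0,0,-0.16,0,0,0],[0,0,-0.16,0,0,0]]'
python3 - <<'E'
from h import *
s,T=tool(); p=bot.capture('wrist'); save(p,'w5',(185,110,345,240),5); print(s['position'],s['force'],s['orientation'])
E
```

```text
time: 6.55
position: [512.5, -190.9, 70.2]
orientation: [-3.142, -0.0, -0.633]
force: [-1.1, 0.1, 0.7]
finger_gap: 0.999
grasp_force: 0.0
time: 7.38
position: [513.1, -191.2, 232.9]
orientation: [-3.141, -0.005, -0.633]
force: [0.5, 0.1, 0.1]
finger_gap: 0.998
grasp_force: 0.0
[ 513.12458588 -191.21637853  232.86147219] [0.51119869 0.13159291 0.12171559] [-3.14129466 -0.00452834 -0.6333221 ]
```

View pics/w5.png

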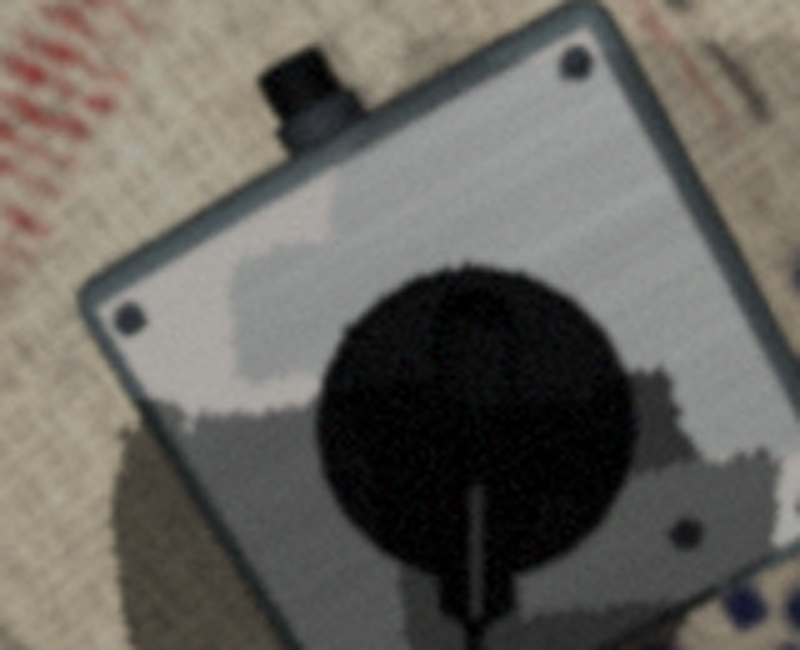

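The pointer nose at (475,610) meets the long mark at (475,635), and the dot is free at (686,534). The disc is 63.6 px wide against 63.9 px before from nearly the same height, so the knob is home.

```bash
python3 -c "
from plant import bot
print(bot.close_job())"
```

```text
the job is handed in; nothing more can be done
None
```

The screen dryer's knob was pulled up, turned 60° clockwise to the long bar mark, pushed fully home and released; the round knob was not touched, and the job is handed in (no verdict was returned).

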